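# Flip the reversible stop plate on the bread slicing board

### The arm

A 6-joint arm with a two-finger parallel gripper is mounted at the origin on the work surface. World frame = base frame: x ahead of the robot, y to its left, z up, the work surface at z = 0. Lengths are in m, angles in rad, forces in N, time in s.
With the tool pointing down it reaches from about 0.35 to 0.775 m from the base axis. Payload 7.3 kg.
Tool frame: the origin (TCP) lies midway between the tips of the shut fingers; the grasp point (between the pads) lies 19 mm behind it (arm.tcp_to_grasp is the distance from the TCP to the grasp point, in m); z points along the fingers, y is the line along which they close (so a half turn about z gives the same grasp; the last joint's range is limited). The gripper opens to 92 mm and grips with 3 to 60 N. Pads are 19 mm wide; open, the fingers measure 130 mm over their backs; the gripper's body (75 mm by 190 mm) begins 47 mm behind the grasp point.
Start: joints at [-1.297, 0.342, 1.524, -0, 1.275, -0.146], TCP at [0.214, -0.479, 0.227] pointing down, gripper open.
Joint ranges: [-2.53, 2.53], [-0.77, 2.02], [0.04, 2.7], [-1, 4.14], [0.28, 2.66], [-3.11, 3.11]. Speed limits (rad/s): [2.57, 2.57, 3.14, 3.14, 3.14, 3.14].

### API

Orientations are given as a unit quaternion [w, x, y, z].
In Python, from workcell import arm gives the robot as it stands. The module is installed in compiled form; this text tells all that it offers.
- The arm moves only by the shell command python3 -m handwheel 'ROWS' [FORCE]. ROWS is JSON, a list of rows, each an object with "gripper": the finger opening in cm, from 0 to 9.18; "dp": the shift along the tool's x, y, z in cm, a list of three; "turn": the turn about the tool's z in rad. A call has 1 to 5 rows; each row is the pose to reach, as a shift and turn from the pose commanded when the call began, along the tool's axes at that moment; what a row does not reach only later rows make up. A row lasts 1/12 s, in which the tool goes at most 41.7 mm and 7.16 degrees, less where a joint would pass 70% of its speed; a pose out of reach is approached as far as the arm can. A call with a gripper value outside its range is refused whole. The fingers move at their own pace and stop on an object; FORCE is the grip in N (left out, the last holds). Time passes only in rows, so rows that repeat a pose let the fingers close. It gives the time, the measured TCP pose, the force, the opening and the grip force at its end, in the units of the state.
- arm.get_state(): the state, without advancing time (a new reading comes with each control period).
- arm.read_camera(name): name is "scene" or "side" or "wrist"; returns (picture, depth): 420x560x3 uint8, blue, green, red; 420x560 float32, m along the optical axis (not along the pixel's ray), 0 where there is no reading.
- arm.calibration(name): a dict with "fx", "fy", "cx", "cy" (pixels), "camera_from_world" (4x4, takes a point from world to camera coordinates); the wrist camera has in their place "hand_eye" (4x4, takes a point from camera to tool coordinates, whose origin is the TCP and whose axes are the flange's). Camera axes: x right, y up, looking along -z (the intrinsics and any distortion apply to the point x, -y, -z); pixel columns grow to the right and rows downward; lengths in m; the calibration is good to about 2 mm. A picture is of the moment at which its call begins: read the wrist's pose just before it. calibration takes no time and is no camera call.
- arm.sign_off(): hands the job in; it is judged then, once.
The state is a dict: "clock": time; "q": joint angles; "joint_vel": joint speeds; "effort": joint torques, N m; "position": TCP position; "orientation": TCP orientation; "ft_force": force on the tool from outside, world axes, zero at the start; "ft_torque": the same for the moment, N m; "width": finger opening in m; "grip_force": force on a finger pad.
Only numpy, scipy, OpenCV 4.12 (cv2) and the standard library are available. Lean on these libraries where they do the work, as an engineer would, in place of code of your own. Each camera call takes 0.05 s, during which the arm holds its last target. There are 200 camera calls.

### The job

The long upright stop plate of the bread slicing board stands with its plain face to the loaf bed. Lift it off its two pins, turn it back to front so that its ribbed face looks towards the slats of the loaf bed, and seat it fully home on the same two pins again, standing upright and let go. Leave the short spare plate where it stands on its wooden stand.

Things in the scene. Friction and masses are not known exactly. Their poses are not given: they have to be found in the camera images.
- stop_plate: Long upright stop plate, white plastic, loose, 0.45 kg. Origin: centre of underside; z up, y along its 200 mm length. Foot 40 thick (x), 34 high; web 10 thick to 110 height; grip tab mid top edge (y 0): 14 thick, 60 long (y), 110 to 145 high. Foot sockets open below, 30 deep, 24 (x) by 32 (y), at y +70 and -40. Starts seated on the pins, axes along the board's, plain face (+x) to the slats.
- ribbed_face (a point): Point on the stop plate's ribbed face, at x -12, y 0, z +65 mm in the plate's frame, same axes. The ribbed face is the plate's -x face: ten upright ribs, 7 mm proud of the web, 34 to 90 mm above the underside. They are what tells it from the plain face. Turned right, this face looks to the board's +x.
- board: Fixed steel slab, 280 mm long (y), x -50 to 150, top at z 30. Origin: underside, mid-length, below the pin line; z up. Pins 14 dia, tapered, at x 0: y +70 (28 tall) and y -40 (20 tall). Slats of the loaf bed x 45 to 145, 40 high; rail at x 149, 58 high. Pins are off-centre: the plate turned round (board yaw + 180 deg) seats with its origin at x 0, y +30, z 30; play 5 mm in x, 9 in y.
- spare_plate: Short spare plate, a bystander to leave alone: white plastic, loose, 120 mm long (y), no ribs, otherwise the same cross-section, height (145 mm) and grip tab. Origin: centre of its underside. It stands on two pins on a fixed wooden stand, 100 x 150 mm and 30 mm high.

How it is judged:
On the way:
1. the stop plate is lifted clear of its pins (z of stop_plate in the frame of board above 0.058 m), for 0.1 s.
At the end, for the whole second after the job is handed in: Plate on both pins, underside within 6 mm of the slab top, origin within 14 mm (x) and 16 mm (y) of the turned-round seat, ribs on the loaf-bed side, parallel to the board within 0.2 rad, upright within 0.1 rad, at rest; spare plate within 25 mm of its start, upright within 0.15 rad (z of stop_plate in the frame of board below 0.036 m and x of stop_plate in the frame of board between -0.014 and 0.014 m and y of stop_plate in the frame of board between 0.014 and 0.046 m and x of ribbed_face in the frame of board above 0 m and angle between the y axis of stop_plate and the y axis of board, either way round below 0.2 rad and angle between stop_plate's own z axis and vertical below 0.1 rad and linear speed of stop_plate below 0.02 m/s and distance of spare_plate from where it was at the start of the episode below 0.025 m and angle between spare_plate's own z axis and vertical below 0.15 rad); the robot touches nothing.
It fails at once if the spare plate is displaced by more than 40 mm (distance of spare_plate from where it was at the start of the episode above 0.04 m).
It also fails if it takes over 38 s, if anything falls off the work surface, if the arm or the gripper's body presses on something with over 40 N, if the wrist force passes 120 N, or if a joint passes its speed limit or range.

## Working session

There is one attempt and no reset: what is moved stays moved. The work goes in short steps, Python scripts to look and compute and a shell command to move; the robot and the scene stay as the last step left them, time stands still between calls to the robot, and variables do not carry over. Pictures are saved under pics/ and viewed, at most 10 in all, crops included, and the job is handed in when it is done.

```bash
mkdir -p pics; cat > h.py <<'E'
import numpy as np, cv2
from workcell import arm
from scipy.spatial.transform import Rotation as R
def world(name):
    s=arm.get_state(); im,d=arm.read_camera(name); c=arm.calibration(name)
    v,u=np.mgrid[0:420,0:560]
    z=d; P=np.stack([(u-c['cx'])/c['fx']*z,-(v-c['cy'])/c['fy']*z,-z],-1)
    if 'camera_from_world' in c:
        T=np.linalg.inv(np.array(c['camera_from_world']))
    else:
        q=s['orientation']; T=np.eye(4); T[:3,:3]=R.from_quat([q[1],q[2],q[3],q[0]]).as_matrix(); T[:3,3]=s['position']; T=T@np.array(c['hand_eye'])
    W=P@T[:3,:3].T+T[:3,3]; W[d==0]=np.nan
    return im,W,c
E
python3 - <<'E'
from h import *
s=arm.get_state();print(s, arm.tcp_to_grasp)
a,W,c=world('scene');b,W2,c2=world('side')
print(c,c2)
np.savez('v.npz',a=a,W=W,b=b,W2=W2)
cv2.imwrite('pics/scene.png',a);cv2.imwrite('pics/side.png',b)
E
```

```text
{'clock': 0.0, 'q': array([-1.29699543e+00,  3.42710653e-01,  1.52505441e+00,  1.45478775e-05,
        1.27534796e+00, -1.45987391e-01]), 'joint_vel': array([-1.51408754e-03, -2.56035067e-04, -4.97360960e-05,  1.76465401e-03,
        9.61408461e-04, -1.23965160e-03]), 'effort': array([-1.73971748e-03, -4.31248677e+01, -2.44217080e+01,  7.14927656e-02,
        5.59950457e-02, -1.28082343e-04]), 'position': array([ 0.21389155, -0.47900587,  0.22603816]), 'orientation': array([-7.59075167e-04,  9.78053135e-01,  2.08354234e-01, -4.16047884e-05]), 'ft_force': array([ 0.01091631, -0.10247158,  0.5334421 ]), 'ft_torque': array([0.00907765, 0.00334431, 0.01869962]), 'grip_force': 0.0, 'width': 0.09168964284087353} 0.0188
{'fx': 427.07059635111676, 'fy': 427.07059635111676, 'cx': 281.6794369310034, 'cy': 213.8478949075361, 'camera_from_world': array([[-0.70489971,  0.70907798, -0.01802241,  0.35710163],
       [-0.48297758, -0.46121342,  0.74432173,  0.17390123],
       [ 0.51946997,  0.53337659,  0.66757798, -1.03353362],
       [ 0.        ,  0.        ,  0.        ,  1.        ]])} {'fx': 459.06306246805633, 'fy': 459.06306246805633, 'cx': 279.04287385914307, 'cy': 208.7030320213547, 'camera_from_world': array([[-0.93520104, -0.35410325,  0.00314792,  0.47601545],
       [ 0.26471519, -0.69316371,  0.67041027, -0.19903756],
       [-0.23521243,  0.62780169,  0.74198393, -0.62716101],
       [ 0.        ,  0.        ,  0.        ,  1.        ]])}
```

View pics/scene.png

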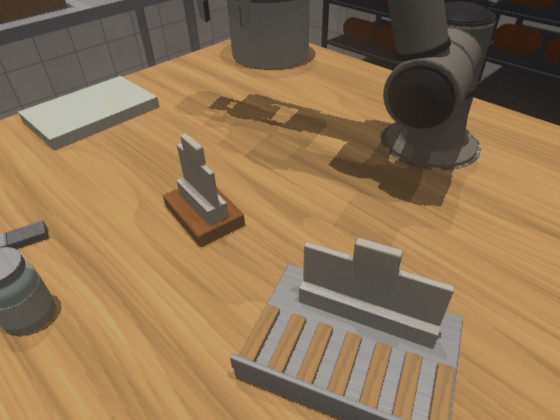

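View pics/side.png

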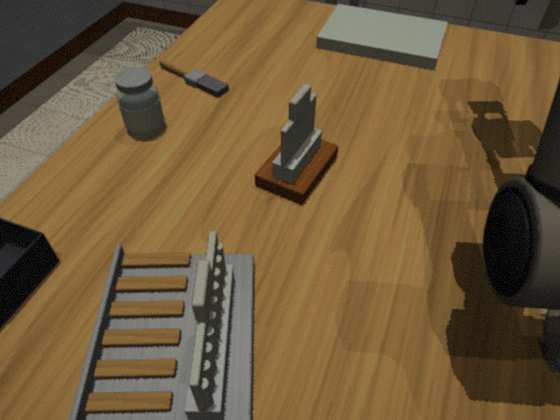

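Scene picture: stop plate with its tab at about (376,268), foot ends at about (300,300) and (438,335), slats in front of it; spare plate on its stand at (203,190). Side picture: tab at about (203,285), ribs on the right (robot side).

```bash
python3 - <<'E'
from h import *
v=np.load('v.npz')
for n,(W,im,roi) in {'scene':(v['W'],v['a'],(230,360,290,460)),'side':(v['W2'],v['b'],(225,420,170,260))}.items():
    r0,r1,c0,c1=roi
    P=W[r0:r1,c0:c1].reshape(-1,3); P=P[np.isfinite(P[:,0])]
    for lo,hi in [(.170,.180),(.15,.168),(.137,.145),(.075,.13),(.059,.068),(.027,.033)]:
        Q=P[(P[:,2]>lo)&(P[:,2]<hi)]
        if len(Q)<10: print(n,lo,len(Q));continue
        box=cv2.minAreaRect(Q[:,:2].astype(np.float32)*1000)
        w,V=np.linalg.eigh(np.cov(Q[:,:2].T)); a=V[:,1]; a=a*np.sign(a[0])
        t=(Q[:,:2]-Q[:,:2].mean(0))@a
        print(n,lo,len(Q),'mean',Q.mean(0).round(4),'ang',np.arctan2(a[1],a[0]).round(3),'len',np.percentile(t,[1,50,99]).round(4),'sd',np.sqrt(w[0]).round(4),'box',np.round(box[0],1),np.round(box[1],1),round(box[2],1))
# board slab: points z .03
W=v['W'];m=(abs(W[...,2]-.03)<.004); m[:, :235]=False
Q=W[m]; box=cv2.minAreaRect(Q[:,:2].astype(np.float32)*1000); print('slab',box, cv2.boxPoints(box).round(0).tolist())
W=v['W'];m=(W[...,2]>.05)&(W[...,2]<.18);m[:,260:]=False;m[:130]=False;m[:,:160]=False
Q=W[m];print('spare',cv2.minAreaRect(Q[:,:2].astype(np.float32)*1000))
E
```

```text
scene 0.17 471 mean [0.5281 0.1976 0.1744] ang -1.212 len [-0.0283 -0.0002  0.0295] sd 0.004 box [527.2 196.2] [14.4 59.9] 20.9
scene 0.15 457 mean [0.5321 0.199  0.159 ] ang -1.208 len [-0.029  -0.0002  0.0301] sd 0.0009 box [531.3 197.9] [ 7.6 60.2] 22.9
scene 0.137 865 mean [0.5257 0.2032 0.1402] ang -1.209 len [-0.0908 -0.0131  0.1038] sd 0.0033 box [527.4 196.1] [ 13.9 199.4] 20.4
scene 0.075 3852 mean [0.5286 0.2029 0.1034] ang -1.21 len [-0.0922 -0.0029  0.1024] sd 0.0007 box [530.7 197.4] [  4.8 199.9] 20.6
scene 0.059 1797 mean [0.5361 0.2055 0.0641] ang -1.21 len [-0.0928 -0.0029  0.103 ] sd 0.0056 box [537.3 200.3] [ 19.7 199.7] 21.2
scene 0.027 4830 mean [0.5511 0.2137 0.0305] ang -1.044 len [-0.1287  0.0046  0.1266] sd 0.0312 box [509.2 197. ] [173.7 250.3] 43.7
side 0.17 610 mean [0.5253 0.1979 0.1737] ang -1.21 len [-0.0269 -0.0007  0.0299] sd 0.004 box [526.5 196. ] [14.4 59.5] 20.3
side 0.15 228 mean [0.5182 0.207  0.159 ] ang -1.348 len [-0.0171 -0.0088  0.0399] sd 0.0032 box [520.  195.7] [12.8 58.2] 7.5
side 0.137 919 mean [0.5176 0.2183 0.1393] ang -1.213 len [-0.0745 -0.0239  0.1215] sd 0.0031 box [525.9 195.6] [ 13.2 199.5] 20.1
side 0.075 1949 mean [0.5121 0.213  0.1076] ang -1.228 len [-0.0786 -0.01    0.1123] sd 0.0031 box [518.7 193.9] [ 16.2 199.2] 18.0
side 0.059 1590 mean [0.508  0.2172 0.0633] ang -1.294 len [-0.074  -0.0106  0.1219] sd 0.0103 box [526.6 196. ] [ 40.4 199.7] 20.7
side 0.027 6520 mean [0.527  0.1863 0.0293] ang -1.133 len [-0.1063 -0.0094  0.1329] sd 0.0384 box [545.7 178.3] [124.  245.3] 22.9
slab ((-49.26898193359375, -263.62164306640625), (1682.63818359375, 896.7060546875), 14.47764778137207) [[-976.0, -40.0], [-752.0, -908.0], [877.0, -487.0], [653.0, 381.0]]
spare ((608.4716186523438, -36.239288330078125), (436.4294738769531, 74.27894592285156), 65.08419799804688)
```

```bash
cat >> h.py <<'E'
PSI=0.361; ex=np.array([np.cos(PSI),np.sin(PSI)]); ey=np.array([-ex[1],ex[0]]); O=np.array([.527,.196])
def bf(W):
    B=W.copy(); d=W[...,:2]-O; B[...,0]=d@ex; B[...,1]=d@ey; return B
E
python3 - <<'E'
from h import *
v=np.load('v.npz')
for k in ('W','W2'):
    B=bf(v[k]); z=B[...,2]
    near=(abs(B[...,0]-.05)<.13)&(abs(B[...,1])<.17)
    S=B[near&(abs(z-.03)<.004)]
    print(k,'slab x',np.percentile(S[:,0],[.5,1,99.5]).round(4),'y',np.percentile(S[:,1],[.3,1,99,99.7]).round(4),len(S),'z',np.median(S[:,2]))
    S=B[near&(z>.05)&(z<.1)&(B[...,0]>.12)]
    if len(S): print(' rail x',S[:,0].mean(),'y',np.percentile(S[:,1],[1,99]).round(4),'z',S[:,2].max())
    S=B[near&(z>.0365)&(z<.05)&(B[...,0]>.03)&(B[...,0]<.14)]
    print(' slats x',np.percentile(S[:,0],[1,99]).round(4),'y',np.percentile(S[:,1],[1,99]).round(4))
    P=v[k]; m=(P[...,2]>.16)&(P[...,2]<.18)&~((abs(B[...,0])<.05)&(abs(B[...,1])<.15))&(P[...,0]>.3)
    m&=np.hypot(P[...,0],P[...,1])<.95
    Q=P[m]
    print(' spare',len(Q),Q.mean(0).round(3), Q.min(0).round(3),Q.max(0).round(3))
s=arm.get_state();q=s['orientation'];Rm=R.from_quat([q[1],q[2],q[3],q[0]]).as_matrix()
print('tool dp cm to above tab z.24',(Rm.T@(np.array([.5267,.196,.24])-s['position'])*100).round(2),'toolx ang',np.arctan2(Rm[1,0],Rm[0,0]),'tooly',np.arctan2(Rm[1,1],Rm[0,1]))
E
```

```text
W slab x [-0.0478 -0.0448  0.1522] y [-0.1436 -0.1413  0.1338  0.1353] 9694 z 0.030412174317588192
 rail x 0.149915377315957 y [-0.1382  0.0758] z 0.060887553930820126
 slats x [0.0447 0.136 ] y [-0.1367  0.1305]
 spare 282 [ 0.545 -0.175  0.171] [ 0.533 -0.211  0.16 ] [ 0.552 -0.15   0.178]
W2 slab x [-0.051  -0.0501  0.1453] y [-0.144  -0.1404  0.097   0.0976] 11229 z 0.029337516102537653
 rail x 0.14708043414673924 y [-0.1378  0.1048] z 0.05956881356105437
 slats x [0.0447 0.1391] y [-0.137   0.0898]
 spare 318 [ 0.54  -0.176  0.171] [ 0.532 -0.21   0.16 ] [ 0.552 -0.15   0.176]
tool dp cm to above tab z.24 [ 56.08 -48.9   -1.31] toolx ang 0.41976310541818385 tooly -1.1510329344319068
```

```bash
cat >> h.py <<'E'
def to(x,y,z,psi):
    s=arm.get_state();q=s['orientation'];Rm=R.from_quat([q[1],q[2],q[3],q[0]]).as_matrix()
    dp=Rm.T@(np.array([x,y,z])-s['position'])*100
    t=np.arctan2(Rm[1,1],Rm[0,1]); turn=(t-psi+np.pi)%(2*np.pi)-np.pi
    print('dp',dp.round(2),'turn',round(turn,3),'pos',s['position'].round(4),'psi',round(t,3),'q',s['q'].round(3),'clk',s['clock'],'F',s['ft_force'].round(1),'w',round(s['width'],4),'g',s['grip_force'])
E
python3 -m handwheel '[{"gripper":9,"dp":[3,-2.6,-0.3],"turn":-0.1},{"gripper":9,"dp":[6,-5.2,-0.6],"turn":-0.2},{"gripper":9,"dp":[9,-7.9,-0.9],"turn":-0.3},{"gripper":9,"dp":[12,-10.5,-1.2],"turn":-0.4},{"gripper":9,"dp":[15,-13.1,-1.4],"turn":-0.5}]' 40
python3 -c "
from h import *
to(.5267,.196,.24,.361)"
```

```text
clock: 0.52
position: [0.2978, -0.2968, 0.2407]
orientation: [-0.0, 0.895, 0.446, 0.0]
ft_force: [1.0, -0.1, 0.2]
width: 0.0901
grip_force: 0.0
dp [ 53.12 -11.43   0.08] turn -1.008 pos [ 0.2978 -0.2968  0.2407] psi -0.647 q [-0.967  0.136  1.76   0.     1.245 -0.32 ] clk 0.5167 F [ 1.  -0.1  0.2] w 0.0901 g 0.0
```

```bash
python3 -m handwheel '[{"gripper":9,"dp":[3.9,-0.8,0],"turn":-0.1},{"gripper":9,"dp":[7.8,-1.7,0],"turn":-0.2},{"gripper":9,"dp":[11.7,-2.5,0],"turn":-0.3},{"gripper":9,"dp":[15.6,-3.4,0],"turn":-0.4},{"gripper":9,"dp":[19.5,-4.2,0],"turn":-0.5}]' >/dev/null
python3 -c "
from h import *
to(.5267,.196,.24,.361)"
```

```text
dp [32.98  9.72  0.06] turn -0.507 pos [ 0.3824 -0.1161  0.2407] psi -0.146 q [-0.487  0.096  1.807 -0.     1.238 -0.341] clk 0.9333 F [ 0.9  0.3 -0. ] w 0.0901 g 0.0
```

```bash
python3 -m handwheel '[{"gripper":9,"dp":[3.7,1.1,0],"turn":-0.1},{"gripper":9,"dp":[7.4,2.2,0],"turn":-0.2},{"gripper":9,"dp":[11.1,3.3,0],"turn":-0.3},{"gripper":9,"dp":[14.8,4.4,0],"turn":-0.4},{"gripper":9,"dp":[18.5,5.5,0],"turn":-0.5}]' >/dev/null
python3 -c "
from h import *
to(.5267,.196,.24,.361)"
```

```text
dp [10.74 10.58  0.05] turn -0.007 pos [0.4648 0.0586 0.2405] psi 0.354 q [-0.038  0.227  1.647 -0.     1.268 -0.392] clk 1.35 F [ 1.1  0.3 -0.6] w 0.0902 g 0.0
```

```bash
python3 -m handwheel '[{"gripper":9,"dp":[2.7,2.7,0],"turn":-0.01},{"gripper":9,"dp":[5.4,5.4,0],"turn":-0.01},{"gripper":9,"dp":[8.1,8,0],"turn":-0.01},{"gripper":9,"dp":[10.7,10.6,0],"turn":-0.01},{"gripper":9,"dp":[10.7,10.6,0],"turn":-0.01}]' >/dev/null
python3 -c "
from h import *
to(.5267,.196,.143,.361)
im,W,c=world('wrist');B=bf(W);z=B[...,2]
for lo,hi in [(.168,.18),(.135,.147),(.062,.067)]:
    S=B[(z>lo)&(z<hi)&(abs(B[...,0])<.05)&(abs(B[...,1])<.14)]
    if len(S): print(lo,len(S),np.percentile(S[:,0],[2,50,98]).round(4),np.percentile(S[:,1],[1,99]).round(4),S[:,2].mean())
cv2.imwrite('pics/w1.png',im)"
```

```text
dp [-0.19 -0.3   9.65] turn 0.002 pos [0.5288 0.1986 0.2395] psi 0.363 q [ 0.222  0.406  1.391  0.002  1.345 -0.141] clk 1.7667 F [-1.3 -0.4 -0.7] w 0.0902 g 0.0
0.168 1372 [-0.0064  0.0005  0.0066] [-0.0271  0.0308] 0.17485926712343838
0.135 1414 [-0.0047  0.0002  0.0051] [-0.0963  0.0998] 0.14001292048786448
0.062 2962 [-0.0195  0.01    0.0196] [-0.0725  0.0997] 0.0642761667411688
```

View pics/w1.png

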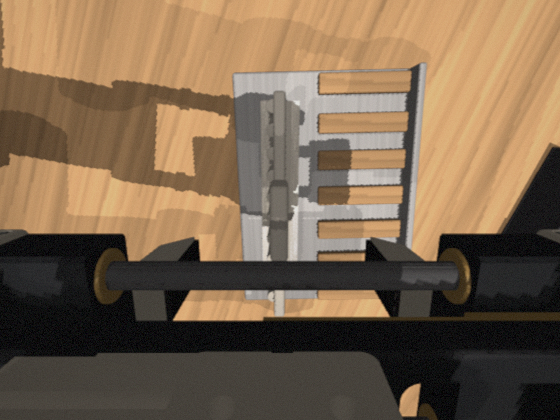

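Wrist view: the plate runs from (280,90) down to (280,310), slats on the right, ribs on the left, the fingers straddling it centrally. Descend.

```bash
python3 -m handwheel '[{"gripper":9,"dp":[-0.1,-0.2,3],"turn":0},{"gripper":9,"dp":[-0.1,-0.2,6],"turn":0},{"gripper":9,"dp":[-0.1,-0.2,8],"turn":0},{"gripper":9,"dp":[-0.1,-0.2,9],"turn":0},{"gripper":9,"dp":[-0.1,-0.2,9.5],"turn":0}]' >/dev/null
python3 -c "
from h import *
to(.5267,.196,.143,.361)"
```

```text
dp [0.44 0.34 0.11] turn -0.003 pos [0.5251 0.1907 0.1442] psi 0.358 q [ 0.211  0.481  1.547 -0.     1.117 -0.147] clk 2.2333 F [0.2 0.6 0.2] w 0.0902 g 0.0
```

```bash
python3 -m handwheel '[{"gripper":9,"dp":[0.5,0.2,0.1],"turn":0},{"gripper":1,"dp":[0.5,0.2,0.1],"turn":0},{"gripper":1,"dp":[0.5,0.2,0.1],"turn":0},{"gripper":1,"dp":[0.5,0.2,0.1],"turn":0},{"gripper":1,"dp":[0.5,0.2,0.1],"turn":0}]' 45 >/dev/null
python3 -m handwheel '[{"gripper":1,"dp":[0,0,0],"turn":0},{"gripper":1,"dp":[0,0,0],"turn":0},{"gripper":1,"dp":[0,0,0],"turn":0}]' 
python3 -c "
from h import *
to(.5267,.196,.143,.361)"
```

```text
clock: 2.9
position: [0.5262, 0.197, 0.1449]
orientation: [0.0, 0.57, 0.822, 0.0]
ft_force: [-0.3, -0.0, 0.6]
width: 0.0483
grip_force: 0.0
dp [-0.11  0.01  0.19] turn -0.002 pos [0.5262 0.197  0.1449] psi 0.359 q [ 0.222  0.484  1.54  -0.     1.118 -0.137] clk 2.9 F [-0.3 -0.   0.6] w 0.0483 g 0.0
```

```bash
python3 -m handwheel '[{"gripper":1,"dp":[0,0,0.1],"turn":0},{"gripper":1,"dp":[0,0,0.1],"turn":0},{"gripper":1,"dp":[0,0,0.1],"turn":0},{"gripper":1,"dp":[0,0,0.1],"turn":0},{"gripper":1,"dp":[0,0,0.1],"turn":0}]' >/dev/null
python3 -m handwheel '[{"gripper":1,"dp":[0,0,0],"turn":0},{"gripper":1,"dp":[0,0,0],"turn":0},{"gripper":1,"dp":[0,0,0],"turn":0}]' 
python3 -c "
from h import *
to(.5267,.196,.143,.361)"
```

```text
clock: 3.57
position: [0.5262, 0.1971, 0.1436]
orientation: [0.0, 0.57, 0.822, 0.0]
ft_force: [0.6, 0.1, -0.5]
width: 0.0137
grip_force: 45.0
dp [-0.12  0.01  0.06] turn -0.002 pos [0.5262 0.1971 0.1436] psi 0.359 q [ 0.222  0.486  1.541 -0.     1.115 -0.137] clk 3.5667 F [ 0.6  0.1 -0.5] w 0.0137 g 44.99339461326599
```

```bash
python3 -m handwheel '[{"gripper":1,"dp":[0,0,-1],"turn":0},{"gripper":1,"dp":[0,0,-2.5],"turn":0},{"gripper":1,"dp":[0,0,-4.5],"turn":0},{"gripper":1,"dp":[0,0,-7],"turn":0},{"gripper":1,"dp":[0,0,-9],"turn":0}]' 
python3 -m handwheel '[{"gripper":1,"dp":[0,0,-1],"turn":0.05},{"gripper":1,"dp":[0,0,-1],"turn":0.14},{"gripper":1,"dp":[0,0,-1],"turn":0.24},{"gripper":1,"dp":[0,0,-1],"turn":0.35},{"gripper":1,"dp":[0,0,-1],"turn":0.46}]' 
python3 -c "
from h import *
to(.5166,.2217,.253,.361+np.pi)"
```

```text
clock: 3.98
position: [0.5258, 0.197, 0.2353]
orientation: [-0.0, 0.569, 0.822, -0.0]
ft_force: [0.7, 0.2, -4.0]
width: 0.0138
grip_force: 45.0
clock: 4.4
position: [0.5256, 0.197, 0.2439]
orientation: [-0.0, 0.744, 0.669, -0.001]
ft_force: [-0.0, -0.4, -4.2]
width: 0.0137
grip_force: 45.0
dp [ 2.36 -1.16 -0.91] turn 2.674 pos [0.5256 0.197  0.2439] psi -0.106 q [ 0.222  0.398  1.392 -0.     1.353  0.328] clk 4.4 F [-0.  -0.4 -4.2] w 0.0137 g 44.987799525260925
```

```bash
for i in 1; do :; done
python3 -m handwheel '[{"gripper":1,"dp":[0,0,0],"turn":0.11},{"gripper":1,"dp":[0,0,0],"turn":0.22},{"gripper":1,"dp":[0,0,0],"turn":0.33},{"gripper":1,"dp":[0,0,0],"turn":0.44},{"gripper":1,"dp":[0,0,0],"turn":0.55}]' >/dev/null
python3 -m handwheel '[{"gripper":1,"dp":[0,0,0],"turn":0.11},{"gripper":1,"dp":[0,0,0],"turn":0.22},{"gripper":1,"dp":[0,0,0],"turn":0.33},{"gripper":1,"dp":[0,0,0],"turn":0.44},{"gripper":1,"dp":[0,0,0],"turn":0.55}]' >/dev/null
python3 -m handwheel '[{"gripper":1,"dp":[0,0,0],"turn":0.11},{"gripper":1,"dp":[0,0,0],"turn":0.22},{"gripper":1,"dp":[0,0,0],"turn":0.33},{"gripper":1,"dp":[0,0,0],"turn":0.44},{"gripper":1,"dp":[0,0,0],"turn":0.55}]' >/dev/null
python3 -m handwheel '[{"gripper":1,"dp":[0,0,0],"turn":0.11},{"gripper":1,"dp":[0,0,0],"turn":0.22},{"gripper":1,"dp":[0,0,0],"turn":0.33},{"gripper":1,"dp":[0,0,0],"turn":0.43},{"gripper":1,"dp":[0,0,0],"turn":0.5}]'
python3 -c "
from h import *
to(.5166,.2217,.253,.361+np.pi)"
```

```text
clock: 6.07
position: [0.5256, 0.1969, 0.2437]
orientation: [0.0, 0.942, -0.336, -0.001]
ft_force: [0.7, 0.2, -4.5]
width: 0.0136
grip_force: 45.0
dp [-2.27 -1.34 -0.93] turn 0.525 pos [0.5256 0.1969 0.2437] psi -2.256 q [ 0.222  0.398  1.392 -0.     1.353  2.478] clk 6.0667 F [ 0.7  0.2 -4.5] w 0.0136 g 44.99052822589874
```

Finish the turn with the shift to the new seat, then measure the held plate.

```bash

python3 -m handwheel '[{"gripper":1,"dp":[-0.5,-0.3,0],"turn":0.11},{"gripper":1,"dp":[-1,-0.6,0],"turn":0.22},{"gripper":1,"dp":[-1.5,-0.9,0],"turn":0.33},{"gripper":1,"dp":[-2,-1.2,0],"turn":0.43},{"gripper":1,"dp":[-2.3,-1.3,0],"turn":0.51}]' >/dev/null
python3 -m handwheel '[{"gripper":1,"dp":[0,0,0],"turn":0},{"gripper":1,"dp":[0,0,0],"turn":0}]' >/dev/null
cat > meas.py <<'E'
from h import *
to(.5166,.2217,.243,.361+np.pi)
s=arm.get_state(); p=s['position']; dz=p[2]-.1436
for n in ('scene','side'):
    im,W,c=world(n);B=bf(W);z=B[...,2]-dz
    cv2.imwrite('pics/%s_%.1f.png'%(n,s['clock']),im)
    near=(abs(B[...,0])<.06)&(abs(B[...,1]-.027)<.14)
    for lo,hi in [(.137,.145),(.075,.13),(.059,.068)]:
        Q=B[near&(z>lo)&(z<hi)].astype(np.float32)
        if len(Q)<20: continue
        b=cv2.minAreaRect(Q[:,:2]*1000);print(n,lo,len(Q),'board-frame box',np.round(b[0],1),np.round(b[1],1),round(b[2],1),'y',np.percentile(Q[:,1],[.5,99.5]).round(4),'z',Q[:,2].mean().round(4))
    S=B[(abs(B[...,0]-.05)<.13)&(abs(B[...,1])<.17)&(abs(B[...,2]-.03)<.004)]
    print(' slab x',np.percentile(S[:,0],[.5,99.5]).round(4),'y',np.percentile(S[:,1],[.3,1,99,99.7]).round(4))
E
python3 meas.py; ls pics
```

```text
dp [ 0.01 -0.05  0.07] turn 0.023 pos [0.5161 0.2216 0.2437] psi -2.758 q [ 0.269  0.398  1.391 -0.     1.353  3.027] clk 6.65 F [-0.2 -0.3 -4.8] w 0.0144 g 44.992602467536926
scene 0.137 893 board-frame box [ 0.7 29.2] [ 16.5 199.1] 1.4 y [-0.0693  0.128 ] z 0.2398
scene 0.075 6176 board-frame box [ 5.6 29.2] [ 11.4 200.1] 1.1 y [-0.0689  0.1281] z 0.2045
scene 0.059 2006 board-frame box [ 9.7 29.4] [ 18.6 200.4] 1.2 y [-0.0698  0.1286] z 0.1642
 slab x [-0.0502  0.1511] y [-0.143  -0.1394  0.1326  0.1349]
side 0.137 991 board-frame box [-2.6 81.7] [93.  16.8] 87.5 y [0.0375 0.128 ] z 0.2394
side 0.075 1710 board-frame box [ 0.7 60. ] [ 17.5 137.9] 1.3 y [-0.0035  0.1286] z 0.2037
side 0.059 2730 board-frame box [-2.1 30.3] [ 40.2 197.2] 1.3 y [-0.0605  0.1286] z 0.1634
 slab x [-0.0512  0.1452] y [-0.1439 -0.1391  0.0972  0.0976]
scene.png
scene_6.7.png
side.png
side_6.7.png
w1.png
```

```bash
python3 - <<'E'
from h import *
for n in ('scene','side'):
    im,W,c=world(n);B=bf(W);z=B[...,2]
    for y0 in (.066,-.044):
        S=B[(abs(B[...,0])<.02)&(abs(B[...,1]-y0)<.025)&(z>.034)&(z<.06)]
        print(n,y0,len(S),*([] if len(S)<4 else [S.min(0).round(4),S.max(0).round(4),np.median(S,0).round(4)]))
E
```

```text
scene 0.066 139 [-0.006   0.0574  0.0343] [0.0049 0.071  0.0597] [0.0012 0.0642 0.049 ]
scene -0.044 86 [-0.0036 -0.0518  0.0347] [ 0.0079 -0.0387  0.0519] [ 0.0037 -0.0448  0.0433]
side 0.066 0
side -0.044 0
```

View pics/scene_6.7.png

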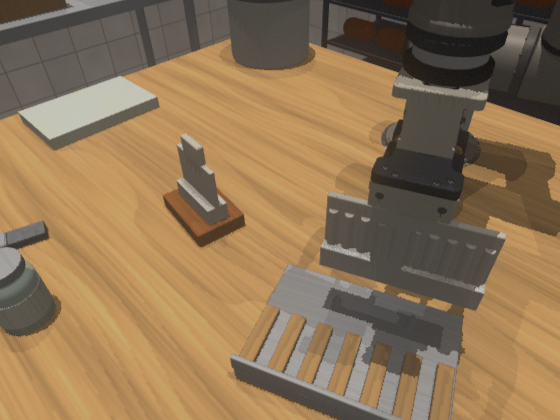

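The scene picture shows the plate held above the board, ribs at (330–490, 205–285) now towards the slats; the two pins are bare below. Check the board's yaw.

```bash
python3 - <<'E'
from h import *
im,W,c=world('scene');B=bf(W);z=B[...,2]
near=(abs(B[...,1])<.16)
for nm,S in (('rail top',B[near&(z>.0585)&(z<.063)&(B[...,0]>.13)&(B[...,0]<.165)]),):
    print(nm,len(S),np.polyfit(S[:,1],S[:,0],1))
S=B[near&(abs(z-.03)<.003)&(B[...,0]>-.06)&(B[...,0]<.14)]
def edge(key,val,fn,lo,hi):
    k=[];e=[]
    for a in np.arange(lo,hi,.01):
        T=S[(S[:,key]>a)&(S[:,key]<a+.01)]
        if len(T)>15: k.append(a+.005);e.append(fn(T[:,val]))
    k=np.array(k);e=np.array(e);print(len(k),np.polyfit(k,e,1),e.round(4))
edge(1,0,np.min,-.12,.12)   # back edge: x vs y
edge(0,1,np.min,-.04,.04)   # y- edge
edge(0,1,np.max,-.04,.04)   # y+ edge
for y0 in (.066,-.044):
    P=B[(abs(B[...,0])<.02)&(abs(B[...,1]-y0)<.025)&(z>.034)&(z<.06)]
    T=P[P[:,2]>P[:,2].max()-.002]; print('pin top',len(T),T.mean(0).round(4))
    for h in (.036,.041,.046,.051):
        T=P[abs(P[:,2]-h)<.0025]
        if len(T)>3: print(h,len(T),'x',T[:,0].min().round(4),T[:,0].max().round(4),'y',T[:,1].min().round(4),T[:,1].max().round(4))
E
```

```text
rail top 317 [-0.0247048   0.14834897]
24 [-0.02538301 -0.05060156] [-0.0486 -0.0471 -0.0473 -0.0475 -0.0501 -0.0487 -0.0498 -0.049  -0.0501
 -0.0512 -0.0511 -0.0498 -0.0505 -0.0501 -0.0509 -0.0508 -0.0522 -0.0516
 -0.0523 -0.052  -0.0532 -0.0545 -0.0522 -0.0536]
8 [ 0.02977424 -0.14492272] [-0.1464 -0.1454 -0.1449 -0.1458 -0.1444 -0.1437 -0.1452 -0.1437]
8 [0.0243125  0.13427213] [0.1333 0.1336 0.1341 0.1345 0.1341 0.1347 0.135  0.1349]
pin top 13 [-0.0023  0.0647  0.0588]
0.036 22 x -0.0023 0.0048 y 0.0574 0.071
0.041 22 x -0.0004 0.0046 y 0.0583 0.0709
0.046 24 x -0.0021 0.0048 y 0.0575 0.0704
0.051 35 x -0.0043 0.0038 y 0.058 0.071
pin top 9 [ 0.0005 -0.0453  0.0505]
0.036 18 x 0.0019 0.0076 y -0.051 -0.0388
0.041 24 x -0.0036 0.0073 y -0.0519 -0.0389
0.046 26 x -0.0021 0.0067 y -0.0511 -0.0398
0.051 18 x -0.0026 0.0033 y -0.0486 -0.0414
```

```bash

python3 -m handwheel '[{"gripper":1,"dp":[0.2,0,1],"turn":0},{"gripper":1,"dp":[0.45,0,2.5],"turn":0},{"gripper":1,"dp":[0.45,0,4],"turn":0},{"gripper":1,"dp":[0.45,0,5],"turn":0},{"gripper":1,"dp":[0.45,0,5.5],"turn":0}]' >/dev/null
python3 -m handwheel '[{"gripper":1,"dp":[0,0,0.5],"turn":0},{"gripper":1,"dp":[0,0,0.5],"turn":0},{"gripper":1,"dp":[0,0,0.5],"turn":0}]' >/dev/null
python3 meas.py
```

```text
dp [-0.45  0.01 -5.9 ] turn 0.02 pos [0.5184 0.2175 0.184 ] psi -2.761 q [ 0.261  0.445  1.487 -0.     1.209  3.022] clk 7.5667 F [ 0.3  0.1 -5. ] w 0.014 g 44.99224662780762
scene 0.137 616 board-frame box [-1.  24.9] [ 12.3 199.2] 1.1 y [-0.0737  0.1238] z 0.1802
scene 0.075 4704 board-frame box [ 6.3 24.8] [ 11.  199.8] 1.1 y [-0.0734  0.1236] z 0.1438
scene 0.059 1734 board-frame box [10.3 24.8] [ 19.1 200.2] 0.9 y [-0.0744  0.1239] z 0.1044
 slab x [-0.0427  0.152 ] y [-0.1433 -0.1408  0.1333  0.1352]
side 0.137 804 board-frame box [-1.8 77.9] [92.7 15.4] 88.0 y [0.0357 0.1238] z 0.1799
side 0.075 1271 board-frame box [ 1.1 59.6] [ 17.  129.6] 0.9 y [-1.000e-04  1.242e-01] z 0.1442
side 0.059 1974 board-frame box [-1.4 37.6] [ 40.4 168.8] 1.2 y [-0.0373  0.1209] z 0.104
 slab x [-0.0513  0.1449] y [-0.1342 -0.1296  0.0972  0.0977]
```

```bash

python3 -m handwheel '[{"gripper":1,"dp":[0,0,0.4],"turn":0},{"gripper":1,"dp":[0,0,0.8],"turn":0},{"gripper":1,"dp":[0,0,1.2],"turn":0},{"gripper":1,"dp":[0,0,1.6],"turn":0},{"gripper":1,"dp":[0,0,2],"turn":0}]'
```

```text
clock: 8.08
position: [0.518, 0.2174, 0.1631]
orientation: [0.0, 0.828, -0.561, -0.0]
ft_force: [-0.3, 0.1, -4.6]
width: 0.0138
grip_force: 45.0
```

Free over the tall pin; go on down.

```bash

python3 -m handwheel '[{"gripper":1,"dp":[0,0,0.4],"turn":0},{"gripper":1,"dp":[0,0,0.8],"turn":0},{"gripper":1,"dp":[0,0,1.2],"turn":0},{"gripper":1,"dp":[0,0,1.6],"turn":0},{"gripper":1,"dp":[0,0,1.8],"turn":0}]'
python3 -m handwheel '[{"gripper":1,"dp":[0,0,0.1],"turn":0},{"gripper":1,"dp":[0,0,0.1],"turn":0},{"gripper":1,"dp":[0,0,0.1],"turn":0}]'
```

```text
clock: 8.5
position: [0.5179, 0.2174, 0.145]
orientation: [0.0, 0.828, -0.561, -0.0]
ft_force: [0.1, 0.4, -4.5]
width: 0.0134
grip_force: 45.0
clock: 8.75
position: [0.5182, 0.2175, 0.1448]
orientation: [-0.0, 0.828, -0.561, 0.0]
ft_force: [-0.8, -0.2, -4.4]
width: 0.0139
grip_force: 45.0
```

```bash

python3 -m handwheel '[{"gripper":1,"dp":[0,0,0.1],"turn":0},{"gripper":1,"dp":[0,0,0.15],"turn":0},{"gripper":1,"dp":[0,0,0.15],"turn":0},{"gripper":1,"dp":[0,0,0.15],"turn":0}]'
```

```text
clock: 9.08
position: [0.5183, 0.2175, 0.1436]
orientation: [-0.0, 0.828, -0.561, 0.0]
ft_force: [-0.5, -0.5, -1.1]
width: 0.0136
grip_force: 45.0
```

Weight is on the slab now; release.

```bash

python3 -m handwheel '[{"gripper":5,"dp":[0,0,0],"turn":0},{"gripper":5,"dp":[0,0,0],"turn":0},{"gripper":5,"dp":[0,0,0],"turn":0},{"gripper":5,"dp":[0,0,0],"turn":0},{"gripper":5,"dp":[0,0,0],"turn":0}]'
python3 -m handwheel '[{"gripper":6,"dp":[0,0,-1],"turn":0},{"gripper":6,"dp":[0,0,-3],"turn":0},{"gripper":6,"dp":[0,0,-6],"turn":0},{"gripper":6,"dp":[0,0,-9],"turn":0},{"gripper":6,"dp":[0,0,-12],"turn":0}]'
python3 - <<'E'
from h import *
for n in ('scene','side'):
    im,W,c=world(n);B=bf(W);z=B[...,2]
    cv2.imwrite('pics/end_%s.png'%n,im)
    near=(abs(B[...,0])<.06)&(abs(B[...,1]-.027)<.14)
    for lo,hi in [(.170,.180),(.137,.145),(.059,.068)]:
        Q=B[near&(z>lo)&(z<hi)].astype(np.float32)
        b=cv2.minAreaRect(Q[:,:2]*1000);print(n,lo,len(Q),np.round(b[0],1),np.round(b[1],1),round(b[2],1),'y',np.percentile(Q[:,1],[.5,99.5]).round(4),'z',np.percentile(Q[:,2],[50,90]).round(4))
    P=W[(W[...,2]>.16)&(W[...,2]<.18)&(W[...,1]<-.1)&(W[...,1]>-.25)&(W[...,0]>.5)&(W[...,0]<.6)]; print('spare',P.mean(0).round(3))
E
```

```text
clock: 9.5
position: [0.5183, 0.2175, 0.1434]
orientation: [-0.0, 0.828, -0.561, 0.0]
ft_force: [0.2, 0.3, -0.6]
width: 0.0425
grip_force: 0.0
clock: 9.92
position: [0.5179, 0.2174, 0.2653]
orientation: [-0.0, 0.828, -0.561, 0.0]
ft_force: [0.7, -0.7, 0.8]
width: 0.0599
grip_force: 0.0
scene 0.17 489 [-1.  24.6] [14.8 59.6] 1.6 y [-0.0044  0.0541] z [0.1747 0.176 ]
scene 0.137 904 [-0.7 24.7] [ 13.7 199. ] 1.3 y [-0.0735  0.1236] z [0.1401 0.1418]
scene 0.059 1584 [10.2 24.8] [ 18.8 200. ] 1.1 y [-0.0742  0.124 ] z [0.0642 0.066 ]
spare [ 0.545 -0.176  0.171]
side 0.17 670 [-1.4 24.6] [14.3 59.2] 1.1 y [-0.0046  0.0539] z [0.1739 0.1751]
side 0.137 1010 [-2.3 24.3] [ 13.1 199.4] 0.5 y [-0.0741  0.1234] z [0.1392 0.1406]
side 0.059 1893 [-1.5 16.3] [ 40.5 184.8] 1.0 y [-0.0755  0.1079] z [0.0633 0.0646]
spare [ 0.54  -0.176  0.171]
```

View pics/end_scene.png

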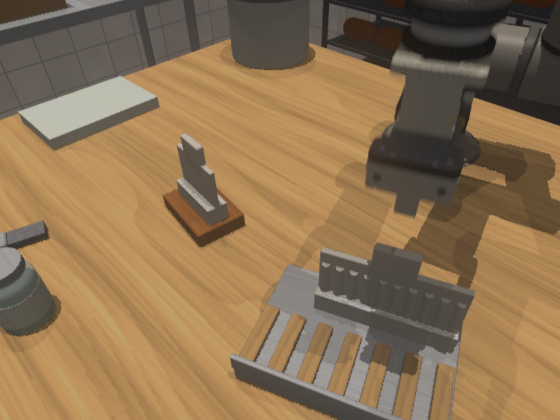

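The final view shows the plate upright at (395,300) with its ribs facing the slats. Its height matches the seated start, the spare plate at (203,190) has not moved, and the gripper is clear.

```bash
python3 -m handwheel '[{"gripper":6,"dp":[0,0,0],"turn":0},{"gripper":6,"dp":[0,0,0],"turn":0}]' >/dev/null; python3 -c "
from workcell import arm
print(arm.sign_off())"
```

```text
the job is handed in; nothing more can be done
None
```

The stop plate is turned round with its ribbed face to the slats, seated on both pins and released; the spare plate was not moved. I handed the job in at about 10 s on the robot's clock, but `sign_off` gave no verdict back.

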